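# Open the tubing pump and hold its shoe arm back

### The job

Get the little tubing pump ready for a colleague to lay in a new tube: swing its latch lever fully aside, then open the hood right up so that it stays up by itself. Then push the sprung shoe arm away from the rollers, past the click of its pawl and right back to its rubber stop, and finish while still holding it pressed there with the gripper (it springs forward to the pawl if let go). Do not shift the bottle, the beaker or the timer that stand around the pump.

Things in the scene. Friction and masses are not known exactly. Their poses are not given: they have to be found in the camera images.
- pump: Tubing pump fixed on the worktop: low white body 210 mm deep (x), 220 mm wide (y), flat metal deck 55 mm above the worktop. Origin: centre of its underside; x points to its back (hood hinge), y to its left, z up; the front with dial and rocker faces -x. On the deck, under the hood: a fixed roller head, 68 mm across, 30 mm tall, axis at pump (0.035, -0.045), and the shoe arm left of it.
- latch (a joint): Latch lever: flat steel bar 66 mm long, turning level about a steel post at the front left of the deck. Rad: 0 = points to the back, over the hood top, locking the hood (starts at 0 to 0.25); grows as the free end swings to the left (counter-clockwise from above); 1.6 = stop, fully aside. The hood is free from about 1.2. Stays where it is left (friction about 1 N at the knob).
- latch_knob (a point): Grip point of the upright black knob on the latch lever, a cylinder 14 mm in diameter and 38 mm tall: on its axis, 15 mm below its top, 23 mm above the lever bar it stands on and 33 mm above the hood top. 55 mm from the lever's pivot. Moves with the lever.
- latch_pivot (a point): Point on the vertical axis of the latch lever, at the height of the knob's grip point. The bolt on the lever there ends 18 mm lower.
- hood (a joint): Grey hood over the pump head, 133 mm deep, 190 mm wide, 55 mm tall, hinged at the back. Value in rad: 0 = shut, 1.6 = open as far as it goes (nearly upright, leaning just past vertical). Stiff hinge: stays where it is left; lifting it takes about 2 N at the tab.
- hood_tab (a point): Grip point of the hood's pull tab, an upright fin 12 mm thick (across, along pump y), 24 mm tall, that juts 40 mm forward from the middle of the hood's front face. The point is 27 mm in front of that face, half-way up the fin; the deck is 44 mm below it while shut. Gripped across its thickness from above, the fin can turn between the pads as the hood opens. Moves with the hood.
- hood_hinge (a point): Middle of the hood's hinge axis (level, along pump y). While shut the tab point lies 160 mm in front of it and 39 mm above it; opening, the tab goes up and back on a circle of 165 mm radius.
- shoe_arm (a joint): Sprung shoe arm: aluminium bar lying level left of the rollers, pivoted at its back end. Rad: 0 = sprung against the rollers (start); grows as its front end is pushed to the left (pump +y, clockwise from above); at about 0.43 the pawl clicks in (let go, the arm falls back to about 0.41); 0.62 = rubber stop. The spring resists with 4 N at the post at 0, 8 N at the stop, up to 10 N near the click.
- shoe_post (a point): Centre of the upright black push post at the free front end of the shoe arm: 14 mm in diameter, 38 mm tall (its top 19 mm above this point, the deck 31 mm below). At the start it stands at pump (-0.030, 0.020), with free deck to its right and in front of the roller head. Moves with the arm.
- shoe_pivot (a point): Point on the vertical axis of the shoe arm at the height of the post's centre. The post moves about it on a circle of 90 mm radius, 55 mm in all.
- amber_bottle_mid (a point): Centre of a brown glass bottle with a white cap, 43 mm in diameter, 94 mm tall, standing loose to the right of the pump. Leave it alone.
- beaker_100_mid (a point): Centre of a clear beaker, 54 mm across, 70 mm tall, standing loose to the left of the pump. Leave it alone.
- timer_mid (a point): Centre of a small white timer, 66 x 62 mm, 21 mm tall, lying loose to the right of the pump. Leave it alone.

How it is judged:
By the outcome, as a careful person would: the job done as asked, in the order asked, and still so for the second after the job is handed in, while the arm keeps its last pose, push and grip.
It also fails if it takes over 59 s, if anything falls off the work surface, if the arm or the gripper's body presses on something with over 40 N, if the wrist force passes 120 N, or if a joint passes its speed limit or range.

### The arm

A 6-joint arm with a two-finger parallel gripper is mounted at the origin on a cart in front of the work surface, level with it; the furniture and walls round the work are solid. World frame = base frame: x ahead of the robot, y to its left, z up, the work surface at z = 0. Lengths are in mm, angles in rad, forces in N, time in s.
With the tool pointing down it reaches from about 275 to 1000 mm from the base axis. Payload 8.4 kg.
Tool frame: the origin (TCP) lies at the centre of the arm's flange, where the gripper is bolted on; the fingertips stand 173 mm ahead of it and the grasp point (between the pads) lies 155 mm ahead of it; z points along the fingers, y is the direction in which the jaws open and shut (so a half turn about z gives the same grasp; the last joint's range is limited). The gripper opens to 85 mm and grips with 20 to 120 N. Pads are 22 mm wide; open, the fingers measure 114 mm over their backs; the gripper's body (76 mm by 85 mm) begins 54 mm behind the grasp point. The pads swing forward as they close: fully open they stand 13 mm farther back than shut.
Start: joints at [-1.194, 0.353, 1.633, -0, 1.155, -0.002], TCP at [231.128, -580.697, 404.681] pointing down, gripper open.
Joint ranges: [-2.63, 2.63], [-0.92, 2.1], [0.06, 2.66], [-1.3, 4.44], [0, 2.69], [-3.02, 3.02]. Speed limits (rad/s): [2.22, 2.22, 2.79, 3.14, 3.14, 3.14].

### API

Orientations are given as [roll, pitch, yaw] about the fixed x, y, z axes, in that order (R = Rz(yaw) Ry(pitch) Rx(roll)).
In Python, from rig import sense, grab_frame, camera_model, sign_off gives the robot as it stands. The module is installed in compiled form; this text tells all that it offers.
- The arm moves only by the tool step_arm, never from a script. Its argument "commands" is a list of rows, each a list of 3 entries, a list of its own where there are three numbers: the shift along the tool's x, y, z in mm, then the turn about the tool's z in rad, then the opening, from 0 (shut) to 1 (fully open). A call has 1 to 20 rows; each row shifts and turns the pose as measured when the row begins, along the tool's axes as they then stand; what a row does not reach is not made up. A row lasts 1/8 s, in which the tool goes at most 62.5 mm and 10.7 degrees, less where a joint would pass 70% of its speed; a pose out of reach is approached as far as the arm can. A call with a gripper value outside its range is refused whole. The fingers move at their own pace and stop on an object; "force" is the grip in N (left out, the last holds). Time passes only in rows, so rows that do not move let the fingers close. It gives the time, the measured TCP pose, the force and the opening at its end, in the units of the state.
- sense(): the state, without advancing time (a new reading comes with each control period).
- grab_frame(name): name is "scene" or "top"; returns the picture (420x560x3 uint8, blue, green, red); there is no depth.
- camera_model(name): a dict with "fx", "fy", "cx", "cy" (pixels), "dist" ([k1, k2, p1, p2, k3] as OpenCV has them; the pictures are not rectified), "R" (3x3) and "t" (3): a world point X has camera coordinates R X + t. Camera axes: x right, y down, z forward; pixel columns grow to the right and rows downward; lengths in mm; the calibration is good to about 2 mm. A picture is of the moment at which its call begins. camera_model takes no time and is no camera call.
- sign_off(): hands the job in, once; it reports no verdict.
The state is a dict: "clock": time; "qpos": joint angles; "qvel": joint speeds; "joint_efforts": joint torques, N m; "eef_pos": TCP position; "tcp_rot": TCP orientation; "contact_force": force on the tool from outside, world axes, zero at the start; "wrist_torque": the same for the moment, N m; "opening": opening from 0.0 (shut) to 1.0 (fully open).
Only numpy, scipy, OpenCV 4.12 (cv2) and the standard library are available. Lean on these libraries where they do the work, as an engineer would, in place of code of your own. Each camera call takes 0.05 s, during which the arm holds its last target. There are 200 camera calls.

## Working session

There is one attempt and no reset: what is moved stays moved. The work goes in short steps, Python scripts to look and compute and a tool call to move; the robot and the scene stay as the last step left them, time stands still between calls to the robot, and variables do not carry over. Pictures are saved under pics/ and viewed, about 8 in all and at most 12, crops included, and the job is handed in when it is done.

Besides the shell and the picture viewer there is one more tool, called by a JSON object that holds its "op" and its "data", one argument or row to a line. step_arm: Moves the arm, as the interface text tells. Its arguments: {"type":"object","properties":{"commands":{"type":"array","items":{"type":"array"}},"force":{"type":"number"}},"required":["commands"]}

```bash
mkdir -p pics; python3 - <<'E'
from rig import *
import cv2,numpy as np
print(sense())
for n in("scene","top"):
    cv2.imwrite(f"pics/{n}0.png",grab_frame(n)); m=camera_model(n); print(n,{k:np.round(v,4).tolist() for k,v in m.items()})
    R=np.array(m['R']);print(-R.T@np.array(m['t']))
E
```

```text
{'clock': 0.0, 'qpos': array([-1.19441773e+00,  3.53657056e-01,  1.63410722e+00,  1.60199055e-05,
        1.15520270e+00, -2.41031160e-03]), 'qvel': array([ 5.06070791e-04,  9.06054732e-04,  7.70027777e-05,  1.15958104e-03,
       -7.67006665e-04,  7.45462804e-04]), 'joint_efforts': array([-6.70223690e-04, -6.05234528e+01, -3.42072880e+01, -2.69420752e-05,
        9.18581849e-03,  5.87836809e-06]), 'eef_pos': array([ 231.03642768, -580.48951203,  403.9674676 ]), 'tcp_rot': array([-3.14021837e+00, -1.79598382e-05,  3.78782423e-01]), 'contact_force': array([-0.11987039, -0.09722808, -1.28834811]), 'wrist_torque': array([0.0322978 , 0.01863912, 0.02532763]), 'opening': 1.003228198796568}
scene {'fx': 406.3316, 'fy': 406.3316, 'cx': 283.9222, 'cy': 200.8401, 'dist': [0.0374, 0.0, 0.0, 0.0, 0.0], 'R': [[0.5485, -0.836, -0.0152], [-0.4513, -0.2806, -0.8471], [0.7039, 0.4715, -0.5312]], 't': [-401.2662, 271.518, 657.9082]}
[-120.52138945 -569.47647986  573.36807458]
top {'fx': 401.4736, 'fy': 401.4736, 'cx': 287.9692, 'cy': 210.9447, 'dist': [-0.0508, 0.0, 0.0, 0.0, 0.0], 'R': [[-0.0272, -0.999, -0.0363], [-0.9911, 0.0316, -0.1293], [0.1303, 0.0325, -0.9909]], 't': [-138.462, 520.4494, 915.5849]}
[ 392.76121816 -184.55952185  969.54184628]
```

View pics/scene0.png

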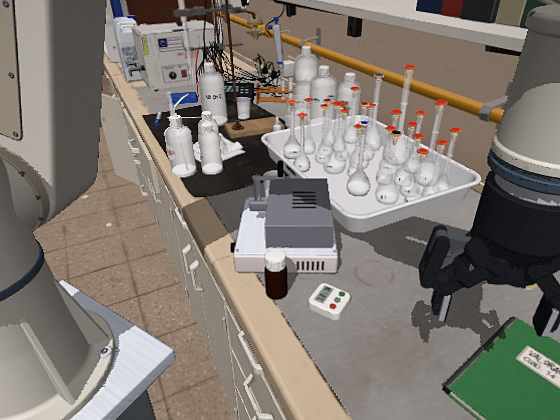

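View pics/top0.png

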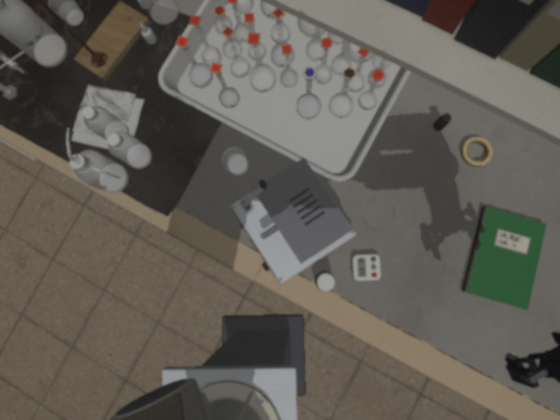

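The scene picture shows the pump at about (287,225), with the bottle at (275,275) and the timer at (330,300). In the top picture the pump is near (293,222), turned about 35°, the latch knob is dark at (263,184), and the beaker is at (235,160). I'll zoom in on both.

```bash
python3 - <<'E'
import cv2,numpy as np
a=cv2.imread("pics/top0.png")[140:300,215:375]; b=cv2.imread("pics/scene0.png")[160:320,220:380]
f=lambda i:cv2.resize(cv2.convertScaleAbs(i,alpha=1.3,beta=20),None,fx=2.5,fy=2.5,interpolation=cv2.INTER_CUBIC)
c=np.hstack([f(a),f(b)])
for k in range(0,160,20):
    cv2.putText(c,str(215+k),(int(k*2.5),8),0,.3,(0,0,255));cv2.putText(c,str(140+k),(0,int(k*2.5)+4),0,.3,(0,0,255))
    cv2.putText(c,str(220+k),(400+int(k*2.5),8),0,.3,(0,0,255));cv2.putText(c,str(160+k),(400,int(k*2.5)+4),0,.3,(0,0,255))
cv2.imwrite("pics/crop0.png",c)
E
```

```text
(no output)
```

View pics/crop0.png

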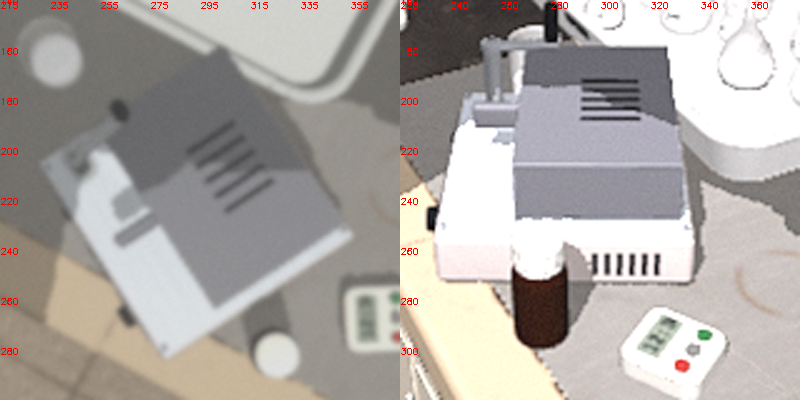

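The zoomed crop shows these deck corners in the top view: front-left (232,204), front-right (281,283), back-right (356,234). The knob top is near (262,183) and the tab is near (268,233). In the scene view the front-right top corner is about (236,255) and the front-left about (246,198).

```bash
cat > h.py <<'E'
import numpy as np,cv2
from rig import *
def cam(n):
    m=camera_model(n);return np.array([[m['fx'],0,m['cx']],[0,m['fy'],m['cy']],[0,0,1]]),np.array(m['dist'],float),np.array(m['R']),np.array(m['t'])
def ray(n,p):
    K,d,R,t=cam(n);u=cv2.undistortPoints(np.array([[p]],float),K,d)[0,0]
    return -R.T@t,R.T@np.array([u[0],u[1],1])
def onz(n,p,z):
    o,v=ray(n,p);return o+v*(z-o[2])/v[2]
def proj(n,X):
    K,d,R,t=cam(n);return cv2.projectPoints(np.array(X,float).reshape(-1,1,3),cv2.Rodrigues(R)[0],t,K,d)[0][:,0]
def tri(p,q):
    A=[];b=[]
    for n,s in(("scene",p),("top",q)):
        o,v=ray(n,s);v/=np.linalg.norm(v);M=np.eye(3)-np.outer(v,v);A.append(M);b.append(M@o)
    return np.linalg.lstsq(np.vstack(A),np.hstack(b),rcond=None)[0]
def fit(P,W): # 2D rigid
    P=np.array(P,float);W=np.array(W,float);pc,wc=P.mean(0),W.mean(0);a=P-pc;b=W-wc
    th=np.arctan2((a[:,0]*b[:,1]-a[:,1]*b[:,0]).sum(),(a*b).sum());c,s=np.cos(th),np.sin(th);R=np.array([[c,-s],[s,c]])
    return th,wc-R@pc
E
python3 - <<'E'
from h import *
np.set_printoptions(precision=1,suppress=True)
T=[onz("top",p,55) for p in [(232,204),(281,283),(356,234)]]
S=[onz("scene",p,55) for p in [(246,198),(236,255),(337,258)]]
print(np.array(T),np.array(S))
P=[(-105,110),(-105,-110),(105,-110)]
for W in(T,S,):
    print(fit(P,np.array(W)[:,:2]))
th,o=fit(P+P,np.array(T+S)[:,:2])
c,s=np.cos(th),np.sin(th);R=np.array([[c,-s],[s,c]]);print(th,o,((np.array(T+S)[:,:2]-o)@R))
for p in[(262,183),(262,184)]:print("knob top",(onz("top",p,158)[:2]-o)@R)
print("tab",(onz("top",(268,233),110-0)[:2]-o)@R)
K=[]
for nm,x,y,z in[("post",-30,20,86),("bottle",0,0,0)]:
    X=np.r_[R@[x,y]+o,z];print(nm,X)
for n,p,z in[("top",(326,282),94),("top",(235,160),70),("top",(368,266),21)]:print(onz(n,p,z),(onz(n,p,z)[:2]-o)@R)
E
```

```text
[[ 533.4  -25.2   55. ]
 [ 350.  -134.4   55. ]
 [ 455.3 -307.7   55. ]] [[ 528.6  -23.8   55. ]
 [ 347.1 -139.5   55. ]
 [ 445.5 -312.7   55. ]]
(np.float64(-1.0306795857007809), array([ 495.7, -166.9]))
(np.float64(-1.0346239811313365), array([ 489.8, -170. ]))
-1.0326624358031948 [ 492.7 -168.5] [[-102.2  108.3]
 [-102.4 -105.1]
 [ 100.3 -103.5]
 [-105.9  104.9]
 [ -99.5 -110.2]
 [  99.6 -114.5]]
knob top [-19.6  89.3]
knob top [-20.7  87.5]
tab [-65.5   0.2]
post [ 494.5 -132.5   86. ]
bottle [ 492.7 -168.5    0. ]
[ 351.4 -233.4   94. ] [ -16.7 -154.6]
[633.8 -35.7  70. ] [-41.7 189.2]
[ 382.1 -336.6   21. ] [  87.7 -181.2]
```

```bash
python3 - <<'E'
from h import *
np.set_printoptions(precision=1,suppress=True)
def blobs(n,x0,x1,y0,y1,th):
    im=cv2.imread(f"pics/{n}0.png")[y0:y1,x0:x1];m=(im.max(2)<th).astype(np.uint8)
    k,l,s,c=cv2.connectedComponentsWithStats(m)
    for i in range(1,k):
        if s[i,4]>8: 
            q=np.argwhere(l==i)[:,::-1]+[x0,y0]; r=cv2.minAreaRect(q.astype(np.float32));print(n,s[i]+[x0,y0,0,0,0],c[i]+[x0,y0],r)
blobs("top",250,280,172,195,60);blobs("scene",262,292,135,185,60)
th,o=-1.0327,np.array([492.7,-168.5]);c,s=np.cos(th),np.sin(th);R=np.array([[c,-s],[s,c]])
X=tri((256,176),(246,203));print("bolt",X,(X[:2]-o)@R)
for n,p in(("top",(246,203)),("scene",(256,176))):
    X=onz(n,p,125);print("bolt",X,(X[:2]-o)@R)
E
```

```text
top [259 180   9   9  62] [262.7 184. ] ((263.0, 184.0), (8.0, 8.0), 0.0)
scene [262 143  26  34 366] [270.7 162.9] ((274.5, 159.5), (33.0, 25.0), 90.0)
scene [286 165   6   7  13] [288.5 168.1] ((288.25, 168.25001525878906), (7.7781758308410645, 1.41421377658844), 45.0)
bolt [521.5 -66.8 131.6] [-72.5  76.8]
bolt [523.8 -67.6 125. ] [-70.7  78.4]
bolt [529.8 -57.6 125. ] [-76.2  88.7]
```

```bash
python3 - <<'E'
import cv2,numpy as np
a=cv2.imread("pics/top0.png")[170:250,225:305]; b=cv2.imread("pics/scene0.png")[135:215,225:305]
f=lambda i:cv2.resize(cv2.convertScaleAbs(i,alpha=1.3,beta=20),None,fx=5,fy=5,interpolation=cv2.INTER_NEAREST)
c=np.hstack([f(a),f(b)])
for k in range(0,80,10):
    cv2.putText(c,str(225+k),(k*5,8),0,.3,(0,0,255));cv2.putText(c,str(170+k),(0,k*5+4),0,.3,(0,0,255))
    cv2.putText(c,str(225+k),(400+k*5,8),0,.3,(0,0,255));cv2.putText(c,str(135+k),(400,k*5+4),0,.3,(0,0,255))
cv2.imwrite("pics/crop1.png",c)
E
```

```text
(no output)
```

View pics/crop1.png

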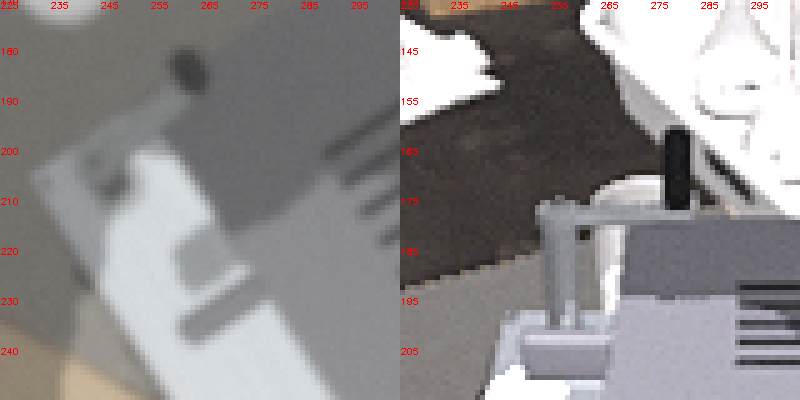

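The crop shows the fin as a strip from about (261,237) at its tip to (275,227) at its root in the top view. In the scene view the fin's side face is at x 249–267, y 202–211, and the knob is centred at (280,168) with the pivot bolt at about (255.5,175.5).

```bash
python3 - <<'E'
from h import *
np.set_printoptions(precision=1,suppress=True)
th,o=-1.0327,np.array([492.7,-168.5]);c,s=np.cos(th),np.sin(th);R=np.array([[c,-s],[s,c]])
def sh(l,X):print(l,X,(X[:2]-o)@R)
X=tri((280.1,168.3),(262.5,184));sh("knob",X)
sh("knob top139",onz("top",(262.5,184),139));sh("knob sc139",onz("scene",(280.1,168.3),139))
sh("tip",onz("top",(261.5,236.5),111));sh("root",onz("top",(275,227),111))
X=tri((258,206),(268.3,231.7));sh("fin mid",X)
sh("tip sc",onz("scene",(249,206.5),99));sh("mid sc",onz("scene",(258,206),99))
sh("bolt sc",onz("scene",(255.5,175.5),123))
# hood corners: front-left/right top in top view, back
for l,p in[("hood FR top",(215+215/2.5,140+307/2.5)),("hood BL top",(215+222/2.5,140+48/2.5))]:sh(l,onz("top",p,110 if l[6]=='L' else 60))
for p in[(280,57),]:pass
sh("hoodsc F R",onz("scene",(265,225),110));sh("hoodsc BR",onz("scene",(332,224.5),110));sh("hoodsc BL",onz("scene",(326,179),110))
E
```

```text
knob [ 559.7 -105.4  144.8] [-19.9  89.9]
knob top139 [ 561.1 -105.1  139. ] [-19.4  91.2]
knob sc139 [568.6 -98.9 139. ] [-20.9 100.9]
tip [452.2 -98.1 111. ] [-81.3   1.3]
root [ 471.7 -127.6  111. ] [-45.9   3. ]
fin mid [ 462.9 -111.5   97.7] [-64.2   3.6]
tip sc [449.2 -97.1  99. ] [-83.6  -0.8]
mid sc [ 461.1 -112.4   99. ] [-64.4   1.6]
bolt sc [534.1 -52.9 123. ] [-78.1  94.7]
hood FR top [ 393.9 -180.8   60. ] [-40.  -91.1]
hood BL top [ 619.2 -194.2  110. ] [87.  95.5]
hoodsc F R [ 399.3 -175.6  110. ] [-41.8 -83.8]
hoodsc BR [ 470.4 -285.9  110. ] [ 89.4 -79.3]
hoodsc BL [ 626. -189.  110.] [ 85.9 103.9]
```

{"op": "step_arm", "data": {
  "commands": [
    [[0,0,0],-0.173,0.5],
    [[0,0,0],-0.173,0.5],
    [[0,0,0],-0.173,0.5],
    [[0,0,0],-0.173,0.5],
    [[0,0,0],-0.173,0.5],
    [[0,0,0],-0.173,0.5],
    [[0,0,0],-0.173,0.5],
    [[0,0,0],-0.173,0.5],
    [[0,0,0],-0.173,0.5],
    [[0,0,0],-0.173,0.5],
    [[24,53,2],0,0.5],
    [[24,53,2],0,0.5],
    [[24,53,2],0,0.5],
    [[24,53,2],0,0.5],
    [[24,53,2],0,0.5],
    [[24,53,2],0,0.5],
    [[24,53,2],0,0.5],
    [[24,53,2],0,0.5],
    [[24,53,2],0,0.5],
    [[0,0,0],0,0.5]
  ],
  "force": 30
}}

```text
clock: 2.6
eef_pos: [510.7, -118.7, 381.9]
tcp_rot: [3.139, -0.011, 2.166]
contact_force: [-0.9, -0.2, -0.5]
opening: 0.495
```

```bash
cat >> h.py <<'E'
TH,O=-1.0327,np.array([492.7,-168.5])
RP=np.array([[np.cos(TH),-np.sin(TH)],[np.sin(TH),np.cos(TH)]])
def w(px,py):return RP@np.array([px,py])+O
def go(x,y,z,yaw=2.109):
    "grasp-point target -> (turn about tool z, then shift in tool axes)"
    s=sense();p=s['eef_pos'];d=np.array([x,y,z+155])-p
    Y=yaw;xt=np.array([np.cos(Y),np.sin(Y)]);yt=np.array([np.sin(Y),-np.cos(Y)])
    print("turn",round(s['tcp_rot'][2]-yaw,3),"shift",np.round([d[:2]@xt,d[:2]@yt,-d[2]],1),"f",np.round(s['contact_force'],1),"pump",np.round((p[:2]-O)@RP,1),"z",round(p[2]-155,1),"t",s['clock'])
E
python3 -c "
from h import *
go(562,-104,170)"
```

```text
turn 0.057 shift [-13.7  51.5  56.9] f [-0.9 -0.2 -0.5] pump [-33.5  41. ] z 226.9 t 2.6
```

{"op": "step_arm", "data": {
  "commands": [
    [[0,0,0],0.057,0.5],
    [[-7,26,20],0,0.5],
    [[-7,26,20],0,0.5],
    [[0,0,0],0,0.5]
  ]
}}

```text
clock: 3.1
eef_pos: [562.1, -104.8, 340.2]
tcp_rot: [-3.141, -0.011, 2.108]
contact_force: [-0.6, 0.0, 0.1]
opening: 0.499
```

```bash
python3 - <<'E'
from h import *
go(562,-104,148)
a=grab_frame("top")[140:240,215:315];b=grab_frame("scene")[90:190,235:335]
f=lambda i:cv2.resize(cv2.convertScaleAbs(i,alpha=1.3,beta=20),None,fx=4,fy=4,interpolation=cv2.INTER_NEAREST)
cv2.imwrite("pics/c2.png",np.hstack([f(a),f(b)]))
X=np.r_[sense()['eef_pos'][:2],0]
print(proj("scene",[X+[0,0,z] for z in (120,139,158)]),proj("top",[X+[0,0,z] for z in (120,158)]))
E
```

```text
turn -0.001 shift [ 0.8  0.4 37.2] f [-0.6  0.   0.1] pump [-19.1  92.2] z 185.2 t 3.1
[[280.7463068  177.53458338]
 [280.58508046 170.2423965 ]
 [280.42019815 162.78784013]] [[263.41674384 185.63565943]
 [261.63456518 182.10923819]]
```

View pics/c2.png

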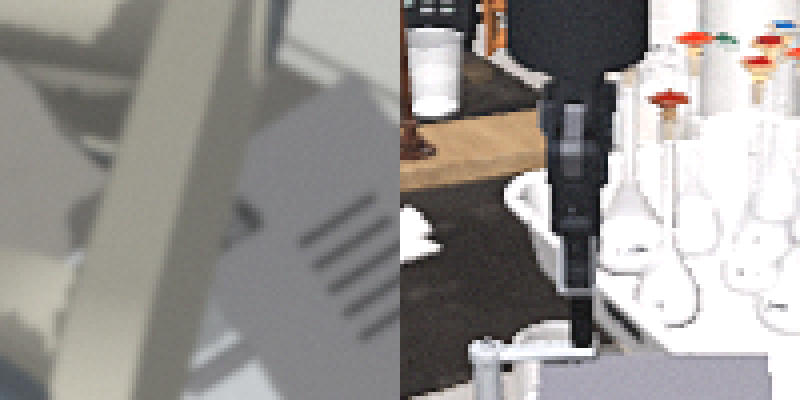

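The scene view shows the near finger and the knob on the same column (about x=280), with the fingertips at about row 162, just above the knob top. I'll descend and straddle it.

{"op": "step_arm", "data": {
  "commands": [
    [[0,0,12],0,0.5],
    [[0,0,12],0,0.5],
    [[0,0,12],0,0.5],
    [[0,0,0],0,0.2],
    [[0,0,0],0,0.2],
    [[0,0,0],0,0.2]
  ],
  "force": 20
}}

```text
clock: 3.95
eef_pos: [559.3, -106.0, 304.3]
tcp_rot: [3.142, -0.01, 2.106]
contact_force: [0.1, -0.3, -0.3]
opening: 0.199
```

{"op": "step_arm", "data": {
  "commands": [
    [[0.7,8.8,0],-0.16,0.2],
    [[0.7,8.8,0],-0.16,0.2],
    [[0.7,8.8,0],-0.16,0.2],
    [[0.7,8.8,0],-0.16,0.2]
  ]
}}

```text
clock: 4.45
eef_pos: [581.9, -79.6, 305.4]
tcp_rot: [3.137, -0.008, 2.764]
contact_force: [-1.1, -0.8, -0.4]
opening: 0.202
```

```bash
python3 - <<'E'
from h import *
go(562,-104,148)
b=grab_frame("scene")[90:190,235:335]
cv2.imwrite("pics/c3.png",cv2.resize(cv2.convertScaleAbs(b,alpha=1.3,beta=20),None,fx=4,fy=4,interpolation=cv2.INTER_NEAREST))
E
```

```text
turn 0.655 shift [-10.8 -29.6   2.4] f [-1.1 -0.8 -0.4] pump [-30.6 122.2] z 150.4 t 4.45
```

View pics/c3.png

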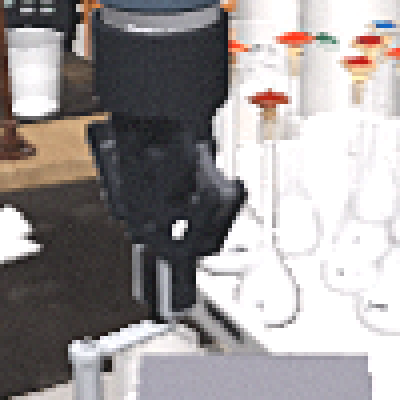

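The lever has swung to about 0.6 rad and the knob is caged. I'll continue along the arc.

{"op": "step_arm", "data": {
  "commands": [
    [[0.7,8.8,0],-0.16,0.2],
    [[0.7,8.8,0],-0.16,0.2],
    [[0.7,8.8,0],-0.16,0.2],
    [[0.7,8.8,0],-0.16,0.2],
    [[0.7,8.8,0],-0.16,0.2],
    [[0.7,8.8,0],-0.16,0.2]
  ]
}}

```text
clock: 5.25
eef_pos: [576.6, -28.2, 307.3]
tcp_rot: [3.135, 0.001, -2.536]
contact_force: [0.2, -1.5, -0.6]
opening: 0.196
```

```bash
python3 -c "
from h import *
p=w(-75.5-55*.029,90.5+55);print(sense()['contact_force'])
go(p[0],p[1],148,2.109+1.6)"
```

```text
[ 0.23653292 -1.49708583 -0.63420303]
turn -6.245 shift [-1.5 -0.4  4.3] f [ 0.2 -1.5 -0.6] pump [-77.5 144. ] z 152.3 t 5.25
```

{"op": "step_arm", "data": {
  "commands": [
    [[0,3,3],0,0.2],
    [[0,3,0],0,0.2],
    [[0,0,0],0,0.2]
  ]
}}

```text
clock: 5.62
eef_pos: [575.3, -25.8, 306.0]
tcp_rot: [-3.138, 0.004, -2.549]
contact_force: [0.4, 0.6, 0.6]
opening: 0.201
```

{"op": "step_arm", "data": {
  "commands": [
    [[0,5,0],0,0.2],
    [[0,5,0],0,0.2]
  ]
}}

```text
clock: 5.88
eef_pos: [572.8, -22.4, 306.5]
tcp_rot: [-3.123, 0.007, -2.555]
contact_force: [12.5, -28.5, -13.2]
opening: 0.198
```

33 N at the stop, so the lever is fully aside. Now back off, open, lift and turn for the tab.

{"op": "step_arm", "data": {
  "commands": [
    [[0,-4,0],0,0.5],
    [[0,0,0],0,0.5],
    [[0,0,-20],0,0.5],
    [[0,0,-30],0,0.5],
    [[0,0,-20],0.18,0.5],
    [[0,0,0],0.18,0.5],
    [[0,0,0],0.18,0.5],
    [[0,0,0],0.18,0.5],
    [[0,0,0],0.18,0.5],
    [[0,0,0],0.18,0.5],
    [[0,0,0],0.18,0.5],
    [[0,0,0],0.18,0.5],
    [[0,0,0],0.18,0.5],
    [[0,0,0],0,0.5]
  ]
}}

```text
clock: 7.62
eef_pos: [570.8, -20.2, 378.7]
tcp_rot: [3.134, 0.007, 2.03]
contact_force: [0.1, -0.3, 0.2]
opening: 0.501
```

```bash
python3 - <<'E'
from h import *
np.set_printoptions(precision=1,suppress=True)
a=grab_frame("top");b=grab_frame("scene");cv2.imwrite("pics/t4.png",a);cv2.imwrite("pics/s4.png",b)
f=lambda i:cv2.resize(cv2.convertScaleAbs(i,alpha=1.3,beta=20),None,fx=4,fy=4,interpolation=cv2.INTER_NEAREST)
cv2.imwrite("pics/c4.png",np.hstack([f(a[165:265,215:315]),f(b[130:230,225:325])]))
for py in(0,2,4):
    p=w(-69,py);print(p)
go(p[0],p[1],99)
E
```

```text
[ 457.3 -109.3]
[ 459.1 -108.2]
[ 460.8 -107.2]
turn -0.076 shift [ -18.2 -139.1  124.8] f [-0.2 -0.5 -0.4] pump [-87.2 143.1] z 223.8 t 7.725
```

View pics/c4.png

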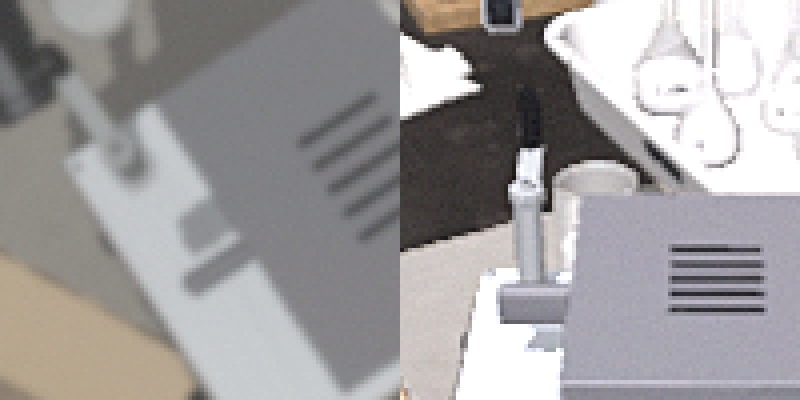

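The latch now points aside (pivot at about (246,202), knob at about (226,180) in the top view). The fin is unchanged, from about (262,236) to (277,228).

{"op": "step_arm", "data": {
  "commands": [
    [[0,0,0],-0.076,0.4],
    [[-6,-46,0],0,0.4],
    [[-6,-46,0],0,0.4],
    [[-6,-46,20],0,0.4],
    [[0,0,20],0,0.4],
    [[0,0,0],0,0.4]
  ]
}}

```text
clock: 8.48
eef_pos: [459.8, -109.0, 337.6]
tcp_rot: [3.133, 0.008, 2.132]
contact_force: [0.4, -0.1, 0.3]
opening: 0.402
```

```bash
python3 - <<'E'
from h import *
p=w(-70,2);go(p[0],p[1],99)
E
```

```text
turn 0.023 shift [ 2.1 -0.3 83.6] f [ 0.4 -0.1  0.3] pump [-67.9   2.3] z 182.6 t 8.475
```

{"op": "step_arm", "data": {
  "commands": [
    [[2,0,27],0.023,0.4],
    [[0,0,27],0,0.4],
    [[0,0,24],0,0.4],
    [[0,0,4],0,0.4],
    [[0,0,0],0,0.05],
    [[0,0,0],0,0.05],
    [[0,0,0],0,0.05],
    [[0,0,0],0,0.05]
  ],
  "force": 30
}}

```text
clock: 9.48
eef_pos: [459.3, -110.0, 259.6]
tcp_rot: [-3.14, 0.011, 2.125]
contact_force: [-0.8, -1.1, -4.1]
opening: 0.132
```

```bash
python3 - <<'E'
from h import *
p=w(-70,2);go(p[0],p[1],99)
E
```

```text
turn 0.016 shift [2.7 0.7 5.6] f [-0.8 -1.1 -4.1] pump [-67.3   1.3] z 104.6 t 9.475
```

{"op": "step_arm", "data": {
  "commands": [
    [[-5.2,0,-15.4],0,0.05],
    [[-6.7,0,-14.8],0,0.05],
    [[-8.2,0,-14.1],0,0.05],
    [[-9.6,0,-13.2],0,0.05],
    [[-10.8,0,-12.2],0,0.05],
    [[-12,0,-11],0,0.05]
  ]
}}

```text
clock: 10.22
eef_pos: [487.5, -155.1, 344.5]
tcp_rot: [-3.137, 0.012, 2.129]
contact_force: [1.1, -3.8, -12.4]
opening: 0.128
```

```bash
cat >> h.py <<'E'
def arc(n,da=.1):
    s=sense();p=s['eef_pos'];q=(p[:2]-O)@RP;v=np.array([q[0]-90,p[2]-155-60]);r=np.hypot(*v);a=np.arctan2(v[1],-v[0])
    print("pump",q,"z",p[2]-155,"r",r,"phi",a,"f",s['contact_force'],"open",s['opening'],"yaw",s['tcp_rot'][2])
    A=a+da*np.arange(n+1);P=np.c_[-163*np.cos(A),163*np.sin(A)];print(np.round(np.c_[-np.diff(P[:,0]),-np.diff(P[:,1])],1).tolist())
E
python3 - <<'E'
from h import *
np.set_printoptions(precision=2,suppress=True)
arc(10)
cv2.imwrite("pics/s5.png",grab_frame("scene")[90:290,180:380].repeat(2,0).repeat(2,1))
E
```

```text
pump [-14.18   2.39] z 189.4641317768216 r 166.1752859518581 phi 0.8931997785360941 f [  1.1   -3.84 -12.43] open 0.12777268453577206 yaw 2.129176503998476
[[-13.2, -9.6], [-14.1, -8.2], [-14.8, -6.8], [-15.4, -5.2], [-15.9, -3.7], [-16.2, -2.1], [-16.3, -0.4], [-16.3, 1.2], [-16.1, 2.8], [-15.7, 4.4]]
```

View pics/s5.png

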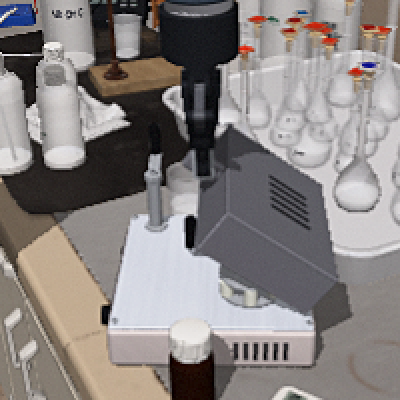

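The hood is lifting and the fin is held in the gripper at about (203,155) in this crop. I'll continue the arc.

{"op": "step_arm", "data": {
  "commands": [
    [[-13.2,0,-9.3],0,0.05],
    [[-14.1,0,-8],0,0.05],
    [[-14.8,0,-6.6],0,0.05],
    [[-15.4,0,-5],0,0.05],
    [[-15.9,0,-3.5],0,0.05],
    [[-16.2,0,-2],0,0.05],
    [[-16.3,0,-0.3],0,0.05],
    [[-16.3,0,1.3],0,0.05]
  ]
}}

```text
clock: 11.28
eef_pos: [556.1, -265.8, 381.8]
tcp_rot: [-3.135, 0.008, 2.13]
contact_force: [-4.3, 1.5, -8.0]
opening: 0.13
```

```bash
python3 - <<'E'
from h import *
np.set_printoptions(precision=2,suppress=True)
arc(4)
E
```

```text
pump [116.04   4.6 ] z 226.82371540994353 r 168.84447298620788 phi 1.7256647144614359 f [-4.26  1.53 -8.01] open 0.13045823091587586 yaw 2.1297691376074535
[[-16.0, 3.3], [-15.5, 4.9], [-15.0, 6.4], [-14.3, 7.9]]
```

{"op": "step_arm", "data": {
  "commands": [
    [[-16,0,3.6],0,0.05],
    [[-8,0,3],0,0.05],
    [[-4,0,1],0,0.05]
  ]
}}

```text
clock: 11.65
eef_pos: [571.7, -291.0, 374.9]
tcp_rot: [-3.134, 0.003, 2.129]
contact_force: [-17.6, 22.7, 17.7]
opening: 0.128
```

```bash
python3 - <<'E'
from h import *
np.set_printoptions(precision=2,suppress=True)
arc(2)
E
```

```text
pump [145.69   5.05] z 219.93028558927688 r 169.34825664036572 phi 1.9058673351737392 f [-17.57  22.7   17.71] open 0.12806018254555093 yaw 2.1286604543685983
[[-15.1, 6.1], [-14.4, 7.6]]
```

The reaction of about 28 N shows the hood is at its end stop. Relax, release and lift away.

{"op": "step_arm", "data": {
  "commands": [
    [[0,0,0],0,0.35],
    [[0,0,0],0,0.35],
    [[0,0,0],0,0.35],
    [[0,0,-30],0,0.35],
    [[0,0,-40],0,0.35],
    [[40,0,0],0,0],
    [[60,0,0],0,0],
    [[60,0,0],0,0],
    [[30,0,0],0,0],
    [[0,0,0],0,0]
  ]
}}

```text
clock: 12.9
eef_pos: [472.1, -126.5, 449.0]
tcp_rot: [3.137, 0.019, 2.129]
contact_force: [-0.2, -0.9, 0.4]
opening: -0.001
```

```bash
python3 - <<'E'
from h import *
np.set_printoptions(precision=1,suppress=True)
a=grab_frame("top");b=grab_frame("scene");cv2.imwrite("pics/t6.png",a);cv2.imwrite("pics/s6.png",b)
f=lambda i:cv2.resize(cv2.convertScaleAbs(i,alpha=1.3,beta=20),None,fx=4,fy=4,interpolation=cv2.INTER_NEAREST)
cv2.imwrite("pics/c6.png",np.hstack([f(a[165:290,220:320]),f(b[140:265,225:325])]))
X=[np.r_[w(x,y),z] for x,y,z in((-30,20,86),(-30,20,105),(0,0,55))]
print(proj("top",X),proj("scene",X))
go(*w(-30,-10),86)
E
```

```text
[[277.8 217.7]
 [277.2 216.7]
 [294.3 219.5]] [[274.6 206.6]
 [274.4 199.3]
 [288.  223.5]]
turn 0.019 shift [-14.9 -14.1 208. ] f [-0.7 -0.6 -0.4] pump [-44.9   4.1] z 294.0 t 13.0
```

View pics/c6.png

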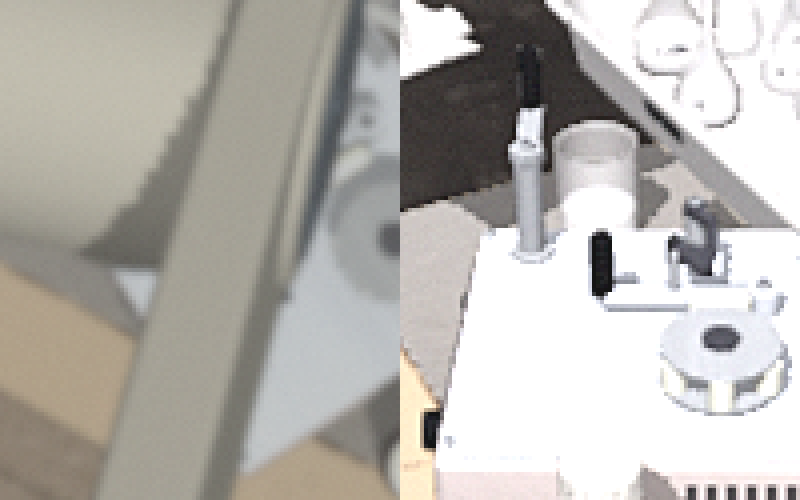

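The hood is off the pump head and the post is at scene pixel (274.8,206.2), where the prediction gives (274.6,206.6). The shoe pivot bolt is at about (316,212) and the roller head at about (307,232).

```bash
python3 - <<'E'
from h import *
np.set_printoptions(precision=1,suppress=True)
for l,p,zs in(("pivot",(316,212),(67,75)),("post",(274.8,206.2),(86,)),("roller axis",(304.7,224.5),(85,)),("pawl",(299.5,195),(80,)),("pawlbase",(300,207),(58,))):
    for z in zs:
        X=onz("scene",p,z);print(l,z,(X[:2]-O)@RP)
go(*w(-30,-12),130,.538)
E
python3 - <<'E'
import cv2
cv2.imwrite("pics/s6b.png",cv2.imread("pics/s6.png")[60:320,180:420].repeat(2,0).repeat(2,1))
E
```

```text
pivot 67 [61.9 28.8]
pivot 75 [61.4 16.8]
post 86 [-29.7  21.6]
roller axis 85 [ 36.4 -45.4]
pawl 80 [24.4 80.1]
pawlbase 58 [25.9 62.6]
turn 1.59 shift [-16.1  14.9 164. ] f [-0.7 -0.6 -0.4] pump [-44.9   4.1] z 294.0 t 13.0
```

View pics/s6b.png

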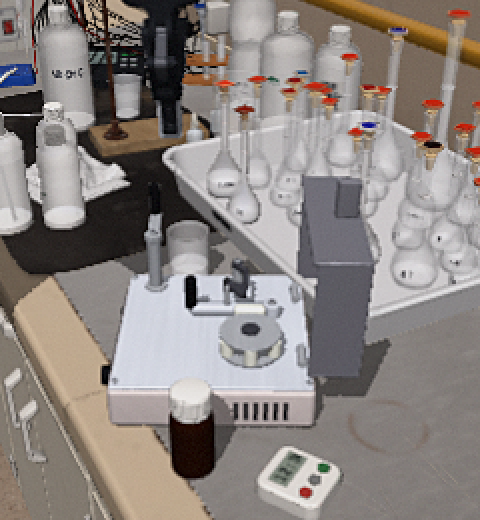

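The hood stands upright on its own at about (335,280) in this crop, and the bottle, beaker and timer have not moved. Next I turn the closed fingers edge-on and go down to the right of the post.

{"op": "step_arm", "data": {
  "commands": [
    [[0,0,20],0.178,0],
    [[0,0,20],0.178,0],
    [[0,0,20],0.178,0],
    [[0,0,20],0.178,0],
    [[0,0,20],0.178,0],
    [[0,0,0],0.178,0],
    [[0,0,0],0.178,0],
    [[0,0,0],0.178,0],
    [[0,0,0],0.178,0],
    [[-16,15,0],0,0],
    [[0,0,20],0,0],
    [[0,0,20],0,0],
    [[0,0,0],0,0]
  ],
  "force": 40
}}

```text
clock: 14.62
eef_pos: [480.7, -166.7, 304.5]
tcp_rot: [3.112, -0.013, 0.46]
contact_force: [-1.1, 0.4, -0.2]
opening: 0.008
```

```bash
python3 - <<'E'
from h import *
go(*w(-30,-10),90,.538)
E
```

```text
turn -0.078 shift [ -0.6 -22.3  59.5] f [-1.1  0.4 -0.2] pump [-7.7 -9.4] z 149.5 t 14.625
```

```bash
cat >> h.py <<'E'
from scipy.spatial.transform import Rotation as Ro
def go2(px,py,z,yaw):
    s=sense();M=Ro.from_euler('xyz',s['tcp_rot']).as_matrix();g=s['eef_pos']+155*M[:,2]
    d=np.r_[w(px,py),z]-g;Mt=Ro.from_euler('z',yaw-s['tcp_rot'][2]).as_matrix()@M
    print("turn",round(s['tcp_rot'][2]-yaw,3),"shift after turn",np.round(Mt.T@d,1),"now",np.round(M.T@d,1),"grasp pump",np.round((g[:2]-O)@RP,1),"z",round(g[2],1),"f",np.round(s['contact_force'],1),"f pump",np.round(s['contact_force'][:2]@RP,1),"rot",np.round(s['tcp_rot'],3),"q",np.round(s['qpos'],2),"t",s['clock'])
E
python3 - <<'E'
from h import *
go2(-30,-10,90,.538)
E
```

```text
turn -0.078 shift after turn [ -3.  -28.8  58.7] now [ -5.1 -28.6  58.7] grasp pump [-2.9 -7.8] z 149.6 f [-1.1  0.4 -0.2] f pump [-0.9 -0.8] rot [ 3.112 -0.013  0.46 ] q [-0.33  0.29  1.98 -0.02  0.84  0.79] t 14.625
```

{"op": "step_arm", "data": {
  "commands": [
    [[-1,-14,0],-0.078,0],
    [[-1,-14,10],0,0],
    [[0,0,0],0,0]
  ]
}}

```text
clock: 15.0
eef_pos: [467.0, -144.4, 294.0]
tcp_rot: [3.109, -0.012, 0.536]
contact_force: [0.2, 0.0, 0.3]
opening: -0.001
```

```bash
python3 - <<'E'
from h import *
go2(-30,-10,90,.538)
E
```

```text
turn -0.002 shift after turn [-2.7 -2.7 49. ] now [-2.7 -2.7 49. ] grasp pump [-28.8  -7.9] z 139.1 f [0.2 0.  0.3] f pump [0.1 0.2] rot [ 3.109 -0.012  0.536] q [-0.3   0.28  2.03 -0.02  0.8   0.75] t 15.0
```

{"op": "step_arm", "data": {
  "commands": [
    [[-1,-1,17],0,0],
    [[-1,-1,17],0,0],
    [[-1,-1,13],0,0],
    [[0,0,0],0,0]
  ]
}}

```text
clock: 15.5
eef_pos: [466.2, -145.3, 247.0]
tcp_rot: [3.106, -0.015, 0.533]
contact_force: [0.2, -0.1, 0.2]
opening: 0.001
```

```bash
python3 - <<'E'
from h import *
go2(-30,2,90,.538)
E
```

```text
turn -0.005 shift after turn [10.6 -2.2  2.2] now [10.6 -2.2  2.2] grasp pump [-27.9  -8.6] z 92.1 f [ 0.2 -0.1  0.2] f pump [0.2 0.1] rot [ 3.106 -0.015  0.533] q [-0.3   0.36  2.06 -0.02  0.69  0.75] t 15.5
```

{"op": "step_arm", "data": {
  "commands": [
    [[6,-1,1],0,0],
    [[5,-1,0],0,0],
    [[0,0,0],0,0]
  ]
}}

```text
clock: 15.88
eef_pos: [475.8, -137.9, 247.1]
tcp_rot: [3.105, -0.015, 0.533]
contact_force: [-2.4, -2.2, -0.4]
opening: -0.001
```

```bash
python3 - <<'E'
from h import *
go2(-30,2,90,.538)
E
```

```text
turn -0.005 shift after turn [-1.5 -0.8  2.1] now [-1.5 -0.8  2.1] grasp pump [-29.2   3.4] z 92.2 f [-2.4 -2.2 -0.4] f pump [ 0.6 -3.2] rot [ 3.105 -0.015  0.533] q [-0.28  0.37  2.05 -0.02  0.69  0.78] t 15.875
```

Contact is at 3 N along pump −y, so the pusher is against the post. Now push along the arc.

{"op": "step_arm", "data": {
  "commands": [
    [[7.3,-1.1,0.5],0.08,0],
    [[7.3,-1.1,0],0.08,0],
    [[7.3,-1.1,0],0.08,0],
    [[7.3,-1.1,0],0.08,0]
  ]
}}

```text
clock: 16.38
eef_pos: [498.0, -122.5, 246.8]
tcp_rot: [3.112, -0.017, 0.205]
contact_force: [-6.7, -4.8, 2.2]
opening: -0.005
```

```bash
cat >> h.py <<'E'
def shoe():
    s=sense();M=Ro.from_euler('xyz',s['tcp_rot']).as_matrix();g=s['eef_pos']+155*M[:,2];q=(g[:2]-O)@RP
    x=M[:2,0]@RP; c=q+18*x/np.hypot(*x); v=c-[60,20]
    print("post est",c,"r",np.hypot(*v),"angle",np.arctan2(v[1],-v[0]),"tool ang",np.arctan2(x[0],x[1]),"z",g[2],"f",s['contact_force'],"f tool",M.T@s['contact_force'],"rot",s['tcp_rot'],"t",s['clock'])
E
python3 - <<'E'
from h import *
np.set_printoptions(precision=2,suppress=True)
shoe()
E
```

```text
post est [-25.72  46.16] r 89.62513012899853 angle 0.29617851822452174 tool ang 0.33319372920697227 z 91.91134032030743 f [-6.73 -4.77  2.21] f tool [-7.52  3.37 -2.25] rot [ 3.11 -0.02  0.2 ] t 16.375
```

{"op": "step_arm", "data": {
  "commands": [
    [[7.3,-0.6,0],0.08,0],
    [[7.3,-0.6,0],0.07,0],
    [[7.3,-0.6,0],0.07,0]
  ]
}}

```text
clock: 16.75
eef_pos: [515.5, -116.7, 246.4]
tcp_rot: [3.119, -0.01, -0.023]
contact_force: [-8.1, 2.5, 4.8]
opening: -0.0
```

```bash
python3 - <<'E'
from h import *
np.set_printoptions(precision=2,suppress=True)
shoe()
E
```

```text
post est [-19.38  60.92] r 89.31190257812507 angle 0.4759977693014451 tool ang 0.5607119606165623 z 91.45860284373376 f [-8.11  2.51  4.83] f tool [-8.12 -2.22 -4.97] rot [ 3.12 -0.01 -0.02] t 16.75
```

{"op": "step_arm", "data": {
  "commands": [
    [[7,0,0],0.06,0],
    [[6,0.3,0],0,0]
  ]
}}

```text
clock: 17.0
eef_pos: [525.5, -116.2, 245.8]
tcp_rot: [3.122, -0.002, -0.086]
contact_force: [-8.1, 3.3, 4.0]
opening: 0.005
```

```bash
python3 - <<'E'
from h import *
np.set_printoptions(precision=2,suppress=True)
shoe()
E
```

```text
post est [-15.    68.03] r 89.0564838465865 angle 0.5695844431454413 tool ang 0.6239571654229813 z 90.8671439401771 f [-8.08  3.35  3.96] f tool [-8.33 -2.56 -4.02] rot [ 3.12 -0.   -0.09] t 17.0
```

{"op": "step_arm", "data": {
  "commands": [
    [[5,0.3,0],0,0],
    [[3,0.3,0],0,0],
    [[0,0,0],0,0]
  ]
}}

```text
clock: 17.38
eef_pos: [529.5, -116.2, 245.5]
tcp_rot: [3.124, 0.011, -0.086]
contact_force: [-8.6, -2.5, 3.5]
opening: 0.002
```

```bash
python3 - <<'E'
from h import *
np.set_printoptions(precision=2,suppress=True)
shoe()
E
```

```text
post est [-14.31  70.02] r 89.57860657263512 angle 0.5925070652065378 tool ang 0.6236106278004432 z 90.52878471115054 f [-8.62 -2.54  3.55] f tool [-8.41  3.33 -3.39] rot [ 3.12  0.01 -0.09] t 17.375
```

{"op": "step_arm", "data": {
  "commands": [
    [[3,0.3,0],0,0],
    [[3,0.3,0],0,0]
  ]
}}

```text
clock: 17.62
eef_pos: [532.5, -116.5, 245.3]
tcp_rot: [3.125, 0.02, -0.086]
contact_force: [-8.1, 2.3, 6.6]
opening: -0.002
```

```bash
python3 - <<'E'
from h import *
np.set_printoptions(precision=2,suppress=True)
shoe()
E
```

```text
post est [-13.49  71.4 ] r 89.6821954796542 angle 0.6102726163393901 tool ang 0.6236072844241429 z 90.3073212830389 f [-8.11  2.3   6.57] f tool [-8.4  -1.49 -6.43] rot [ 3.12  0.02 -0.09] t 17.625
```

{"op": "step_arm", "data": {
  "commands": [
    [[4,0.3,0],0,0],
    [[4,0.3,0],0,0]
  ]
}}

```text
clock: 17.88
eef_pos: [536.8, -116.7, 244.9]
tcp_rot: [3.126, 0.031, -0.086]
contact_force: [-15.6, 1.5, 13.1]
opening: 0.005
```

```bash
python3 - <<'E'
from h import *
np.set_printoptions(precision=2,suppress=True)
shoe()
E
```

```text
post est [-12.3   73.66] r 90.03199357601146 angle 0.6384630951865353 tool ang 0.6236201187132746 z 89.96029418756294 f [-15.62   1.54  13.06] f tool [-16.1   -0.01 -12.56] rot [ 3.13  0.03 -0.09] t 17.875
```

{"op": "step_arm", "data": {
  "commands": [
    [[4,0,0],0,0]
  ]
}}

```text
clock: 18.0
eef_pos: [538.0, -116.7, 244.5]
tcp_rot: [3.127, 0.04, -0.085]
contact_force: [-16.6, -1.4, 12.8]
opening: -0.003
```

```bash
python3 - <<'E'
from h import *
np.set_printoptions(precision=2,suppress=True)
shoe()
for i in range(12): b=grab_frame("scene")
shoe()
a=grab_frame("top");cv2.imwrite("pics/t9.png",a);cv2.imwrite("pics/s9.png",b)
cv2.imwrite("pics/s9b.png",b[60:320,180:420].repeat(2,0).repeat(2,1))
E
```

```text
post est [-12.51  73.74] r 90.25374812838439 angle 0.6378061445248124 tool ang 0.6233899290966268 z 89.60791375999315 f [-16.62  -1.42  12.82] f tool [-16.94   3.01 -12.11] rot [ 3.13  0.04 -0.09] t 18.0
post est [-12.5   73.68] r 90.2076055161456 angle 0.6373409243069008 tool ang 0.6235845628170006 z 89.64463869063309 f [-15.81   0.61  12.37] f tool [-16.28   0.91 -11.72] rot [ 3.13  0.04 -0.09] t 18.6
```

View pics/s9b.png

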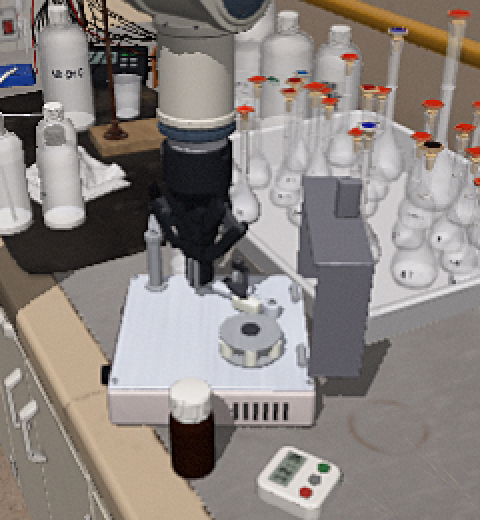

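The hood stays up. The bottle at (192,430) and the timer at (300,483) have not moved. The tip is stopped at about 0.62 rad with a steady push of about 16 N, twice the spring's 8 N, so the shoe arm is against its stop. Handing in.

```bash
python3 - <<'E'
from h import *
shoe();print(sign_off())
E
```

```text
post est [-12.51722466  73.66986088] r 90.21752512254103 angle 0.6371337208839135 tool ang 0.6235390583486985 z 89.64298749063323 f [-15.25326608   0.26251416  12.0395462 ] f tool [-15.68529542   1.20839848 -11.41021442] rot [ 3.12685723  0.03964914 -0.08544273] t 18.65
the job is handed in; nothing more can be done
None
```

The pump is ready for the new tube, and I handed the job in at 18.65 s with the gripper still pressing the shoe arm against its stop.

- **Latch:** I swung it aside until it reached its stop, where the force rose to about 33 N. The next picture showed it fully aside.
- **Hood:** I opened it by the tab to its end stop (about 28 N) and let go. It was still standing upright in the last picture.
- **Shoe arm:** I pushed the post with the closed fingers past the pawl's angle, though I did not see or feel the click itself. At the end it read about 0.637 rad, or about 0.62 after correcting for the offset seen at first contact. It held there for 0.65 s under a steady push of about 16 N, against the spring's 8 N.

**Checks that were limited or unexplained:**
- **Extra vertical force:** At the end there was also about 12 N of vertical force and a 0.04 rad tool tilt. I think this is friction on the post, but I did not confirm it.
- **Bottle, beaker and timer:** The bottle and timer looked unmoved in the last picture. The gripper hid the beaker and the latch knob by then; both looked right in the picture taken after the hood was opened. By my geometry the gripper stayed well clear of both.

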